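Find the socket that fits the lock nut and hold the nut against its stop

TASK

The lock nut on the hold-down foot standing on the green mat is loose: try the three sockets on it until you find the one that really fits, standing any that is too small or spins loosely back upright on the desk. With the fitting socket pushed fully home, turn the nut clockwise (seen from above) up to its stop, and finish still holding: do not let go of the socket, keep it gripped and seated on the nut. Leave the spare foot's nut, the beaker, the vial and the bottle alone.

Things in the scene. Friction and masses are not known exactly. Their poses are not given: they have to be found in the camera images.
- mat: Thin green mat 150 x 130 mm, 3 mm thick, fixed to the desk, marking the foot to work on. Origin: centre of the underside.
- socket_red: Steel socket, red band, 150 g, bore down. Round body 38 mm wide, 34 tall; on it a fixed square adapter 22 x 22 x 40 mm, flats facing own x and y (grip there, tips above the body's shoulder). Origin: centre of underside, z up. Hex bore 15 mm deep with a flared mouth, two corners on own x axis. Bores: 17, 20.5, 27 mm across flats; which colour has which is unmarked.
- socket_blue: Steel socket, blue band, 150 g, bore down. Round body 38 mm wide, 34 tall; on it a fixed square adapter 22 x 22 x 40 mm, flats facing own x and y (grip there, tips above the body's shoulder). Origin: centre of underside, z up. Hex bore 15 mm deep with a flared mouth, two corners on own x axis. Bores: 17, 20.5, 27 mm across flats; which colour has which is unmarked.
- socket_yellow: Steel socket, yellow band, 150 g, bore down. Round body 38 mm wide, 34 tall; on it a fixed square adapter 22 x 22 x 40 mm, flats facing own x and y (grip there, tips above the body's shoulder). Origin: centre of underside, z up. Hex bore 15 mm deep with a flared mouth, two corners on own x axis. Bores: 17, 20.5, 27 mm across flats; which colour has which is unmarked.
- foot_1: Hold-down foot, fixed: aluminium plate 90 x 70 x 12 mm, grey boss 60 mm wide, top at 34 mm, stop pins to 41 mm. Either of the two feet stands on the green mat (within 15 mm of its centre): work on that one; the other is a spare. One has a nut 19 mm across flats, the other 25 mm; which is not told. Origin: centre of underside, on the nut's axis, z up.
- foot_2: Hold-down foot, fixed: aluminium plate 90 x 70 x 12 mm, grey boss 60 mm wide, top at 34 mm, stop pins to 41 mm. Either of the two feet stands on the green mat (within 15 mm of its centre): work on that one; the other is a spare. One has a nut 19 mm across flats, the other 25 mm; which is not told. Origin: centre of underside, on the nut's axis, z up.
- nut_1_seat (a point): On foot_1's nut axis, top of the nut's 44 mm washer, 37 mm above the desk; turns with the nut. Above it the hex nut: 16 mm tall, top 3.5 chamfered, two corners on this x axis. Fitting bore is 1.5 or 2 mm wider than the nut; seated, its underside is 1 mm above here. A too small socket stays 10 to 16 mm up; a too large one drops down but turns without the nut.
- nut_2_seat (a point): On foot_2's nut axis, top of the nut's 44 mm washer, 37 mm above the desk; turns with the nut. Above it the hex nut: 16 mm tall, top 3.5 chamfered, two corners on this x axis. Fitting bore is 1.5 or 2 mm wider than the nut; seated, its underside is 1 mm above here. A too small socket stays 10 to 16 mm up; a too large one drops down but turns without the nut.
- nut_1 (a joint): Turn of foot_1's nut, rad: 0 at the start, grows clockwise seen from above, hard stop at 0.70; friction 0.15 N m, stays where left. A red pointer on the washer shows it, sweeping between two pins. The fitting socket has up to 0.2 rad of play before the nut follows.
- nut_2 (a joint): Turn of foot_2's nut, rad: 0 at the start, grows clockwise seen from above, hard stop at 0.70; friction 0.15 N m, stays where left. A red pointer on the washer shows it, sweeping between two pins. The fitting socket has up to 0.2 rad of play before the nut follows.
- beaker: Small glass beaker, 51 mm in diameter, 52 mm tall, bystander. Origin: centre of the underside.
- vial: Small amber vial with a black cap, 22 mm in diameter, 48 mm tall, bystander. Origin: centre of the underside.
- bottle: Clear glass bottle, 57 mm in diameter, 122 mm tall, bystander. Origin: centre of the underside.
There are look-alikes about, which are no part of the job. Leave any turquoise look-alike of the foot_1 alone.

How it is judged:
On the way:
1. the fitting socket is seated fully home on the nut of the foot on the mat, before that nut has been turned (((horizontal distance between foot_1 and mat below 0.04 m and z of socket_red in the frame of nut_1_seat below 0.004 m and horizontal distance between socket_red and nut_1_seat below 0.003 m and angle between socket_red's own z axis and vertical below 0.08 rad and value of joint nut_1 below 0.3 rad) or (horizontal distance between foot_2 and mat below 0.04 m and z of socket_blue in the frame of nut_2_seat below 0.004 m and horizontal distance between socket_blue and nut_2_seat below 0.003 m and angle between socket_blue's own z axis and vertical below 0.08 rad and value of joint nut_2 below 0.3 rad))), for 0.1 s.
At the end, for the whole second after the job is handed in: Fitting socket home on the nut on the mat (underside < 4 mm off the washer, < 3 mm off axis, tilt < 0.08 rad), still, gripped with > 4 N; nut turned clockwise > 0.62 of 0.70 rad; other two sockets upright on the desk, at rest, not touched by the fingers (((horizontal distance between foot_1 and mat below 0.04 m and z of socket_red in the frame of nut_1_seat below 0.004 m and horizontal distance between socket_red and nut_1_seat below 0.003 m and angle between each of socket_red, socket_blue, socket_yellow's own z axis and vertical below 0.08 rad and value of joint nut_1 above 0.62 rad and contact force between the fingers and socket_red above 4 N and linear speed of socket_red below 0.02 m/s and height (world z) of socket_blue between -0.005 and 0.005 m and linear speed of each of socket_blue, socket_yellow below 0.03 m/s and contact force between the fingers and socket_blue below 0.1 N and height (world z) of socket_yellow between -0.005 and 0.005 m and contact force between the fingers and socket_yellow below 0.1 N) or (horizontal distance between foot_2 and mat below 0.04 m and z of socket_blue in the frame of nut_2_seat below 0.004 m and horizontal distance between socket_blue and nut_2_seat below 0.003 m and angle between each of socket_blue, socket_red, socket_yellow's own z axis and vertical below 0.08 rad and value of joint nut_2 above 0.62 rad and contact force between the fingers and socket_blue above 4 N and linear speed of socket_blue below 0.02 m/s and height (world z) of socket_red between -0.005 and 0.005 m and linear speed of each of socket_red, socket_yellow below 0.03 m/s and contact force between the fingers and socket_red below 0.1 N and height (world z) of socket_yellow between -0.005 and 0.005 m and contact force between the fingers and socket_yellow below 0.1 N))); the arm keeps its last pose, push and grip.
It fails at once if the spare foot's nut is turned ((not (horizontal distance between foot_1 and mat below 0.04 m) and value of joint nut_1 above 0.1 rad) or (not (horizontal distance between foot_2 and mat below 0.04 m) and value of joint nut_2 above 0.1 rad)).
It fails at once if the beaker, vial or bottle is knocked over or pushed more than 3 cm (distance of any of beaker, vial, bottle from where it was at the start of the episode above 0.03 m or angle between any of beaker, vial, bottle's own z axis and vertical above 0.5 rad).
It also fails if it takes over 72 s, if anything falls off the work surface, if the arm or the gripper's body presses on something with over 40 N, if the wrist force passes 120 N, or if a joint passes its speed limit or range.

ROBOT

A 6-joint arm with a two-finger parallel gripper is mounted at the origin on a cart in front of the work surface, level with it; the furniture and walls round the work are solid. World frame = base frame: x ahead of the robot, y to its left, z up, the work surface at z = 0. Lengths are in m, angles in rad, forces in N, time in s.
With the tool pointing down it reaches from about 0.325 to 0.75 m from the base axis. Payload 7.6 kg.
Tool frame: the origin (TCP) lies midway between the tips of the shut fingers; the grasp point (between the pads) lies 19 mm behind it; z points along the fingers, y is the line along which they close (so a half turn about z gives the same grasp; the last joint's range is limited). The gripper opens to 85 mm and grips with 20 to 120 N. Pads are 22 mm wide; open, the fingers measure 114 mm over their backs; the gripper's body (76 mm by 85 mm) begins 54 mm behind the grasp point. The pads swing forward as they close: fully open they stand 13 mm farther back than shut.
Start: joints at [1.2, 0.052, 1.401, -0, 1.689, -0.07], TCP at [0.156, 0.501, 0.231] pointing down, gripper open.
Joint ranges: [-2.9, 2.9], [-0.91, 2.17], [0.12, 2.37], [-1.06, 4.2], [0.26, 2.73], [-2.93, 2.93]. Speed limits (rad/s): [2.57, 2.57, 3.01, 3.14, 3.14, 3.14].

INTERFACE

Orientations are given as a rotation vector (axis times angle).
In Python, from bench import env, viewer, finder gives the robot as it stands. Calls block until the motion is done:
- env.move_pose(position, orientation): joint-space move of the TCP to a pose.
- env.movel(position, vel=0.15, frame=None, force_limit=None): straight line of the TCP; frame=None keeps the orientation; vel is the mean speed in m/s. With force_limit (N) it stops when the force on the tool has changed by that much, and returns True; else False.
- env.move_joints(angles): joint-space move.
- env.command_gripper(opening, newtons=None): opening from 0.0 (shut) to 1.0 (fully open); newtons is the grip in N (None keeps the last); returns when the fingers have stopped.
- env.pause(seconds).
- env.ik(position, orientation): joint angles nearest the present ones, or None.
- env.get_state(): the state.
- viewer.read_camera(name): name is "scene" or "side" or "wrist"; returns the picture (480x640x3 uint8, red, green, blue); there is no depth.
- viewer.camera_info(name): a dict with "fx", "fy", "cx", "cy" (pixels), "D" ([k1, k2, p1, p2, k3] as OpenCV has them; the pictures are not rectified), "xyz" and "rotation" of the camera in the world. Camera axes: x right, y down, z forward; pixel columns grow to the right and rows downward; lengths in m; the calibration is good to about 2 mm. A picture is of the moment at which its call begins: read the wrist's pose just before it. camera_info takes no time and is no camera call; for the wrist camera it gives the pose at the moment of the call.
A pose or a line that the arm cannot do raises env.IKError and nothing moves.
- env.job_done(): hands the job in; it is judged then, once.
Trained networks look in the newest picture that a camera, given by its name, has taken for a name from the list of things; names that differ only in an ending like _2 or _b are one class to them, and where a whole thing is asked for, a point or a joint stands for the part that bears it (a point fixed in the world has none). Each returns a list of dicts, best first, with "score" (0 to 1); they miss things now and then, are a little off and sometimes report something else, mostly with a low value. They report only what shows in the picture. A call takes as long as a camera call. They do not tell look-alikes from the thing itself.
- finder.boxes_of(thing, camera): "centre" ([x, y, z] in m, in the coordinates of the camera as it stood for that picture, good to about 4 mm: the middle of the surface that is visible of it).
- finder.masks_of(thing, camera): "region" (480x640 bool, what is visible of it).
- finder.spot_point(thing, camera): "centre" ([x, y, z] in m, in the coordinates of the camera as it stood for that picture, good to about 4 mm: a listed point, or the origin of a listed thing).
The state is a dict: "time": time; "joint_positions": joint angles; "qvel": joint speeds; "joint_torque": joint torques, N m; "ee_pos": TCP position; "orientation": TCP orientation; "contact_force": force on the tool from outside, world axes, zero at the start; "torque": the same for the moment, N m; "grip_width": opening from 0.0 (shut) to 1.0 (fully open); "grasp_force": force on a finger pad.
Only numpy, scipy, OpenCV 4.12 (cv2) and the standard library are available. Lean on these libraries where they do the work, as an engineer would, in place of code of your own. Each camera call takes 0.05 s, during which the arm holds its last target. There are 200 camera calls.

## Working session

There is one attempt and no reset: what is moved stays moved. The work goes in short steps, each a Python script; the robot and the scene stay as the last script left them, time stands still between calls to the robot, and variables do not carry over. Pictures are saved under pics/ and viewed, at most 10 in all, crops included, and the job is handed in when it is done.

```bash
ls; mkdir -p pics; cat > h.py <<'E'
import numpy as np, cv2
from scipy.spatial.transform import Rotation as R
from bench import env, viewer, finder
def rot(i):
    r=np.array(i["rotation"],float)
    return r if r.shape==(3,3) else (R.from_rotvec(r).as_matrix() if r.size==3 else R.from_quat(r).as_matrix())
def w(c,i): return rot(i)@np.array(c)+np.array(i["xyz"])
def save(im,n): cv2.imwrite("pics/"+n,cv2.cvtColor(im,cv2.COLOR_RGB2BGR))
def ray(px,i,z):
    K=np.array([[i["fx"],0,i["cx"]],[0,i["fy"],i["cy"]],[0,0,1]])
    u=cv2.undistortPoints(np.array([[px]],float),K,np.array(i["D"],float))[0,0]
    d=rot(i)@np.array([u[0],u[1],1]);o=np.array(i["xyz"]);return o+d*(z-o[2])/d[2]
def proj(p,i):
    K=np.array([[i["fx"],0,i["cx"]],[0,i["fy"],i["cy"]],[0,0,1]])
    M=rot(i).T; return cv2.projectPoints(np.array(p,float).reshape(-1,3),cv2.Rodrigues(M)[0],-M@np.array(i["xyz"]),K,np.array(i["D"],float))[0][:,0]
E
python3 - <<'E'
from h import *
for c in ("scene","side"):
    im=viewer.read_camera(c); save(im,c+"0.png"); i=viewer.camera_info(c); print(c,i)
    for t in ["mat","socket_red","socket_blue","socket_yellow","foot_1","nut_1_seat","beaker","vial","bottle"]:
        for d in finder.spot_point(t,c): print(t,round(d["score"],2),w(d["centre"],i).round(3))
print(env.get_state()["time"])
E
```

```text
pics
scene {'fx': 457.759427777913, 'fy': 457.759427777913, 'cx': 307.8158859203737, 'cy': 241.506593097484, 'D': array([0.02157032, 0.        , 0.        , 0.        , 0.        ]), 'xyz': array([ 0.01454849, -0.90143332,  1.03894938]), 'rotation': array([-2.26562053,  0.61700254, -0.28942913])}
mat 0.83 [ 0.469 -0.209 -0.002]
socket_red 0.49 [ 0.526  0.041 -0.002]
socket_yellow 0.6 [ 0.524  0.043 -0.002]
foot_1 0.81 [ 0.472 -0.213  0.003]
foot_1 0.61 [ 0.468 -0.367 -0.   ]
foot_1 0.6 [ 0.396 -0.031 -0.002]
foot_1 0.57 [ 0.422 -0.515 -0.004]
nut_1_seat 0.71 [ 0.4   -0.033  0.033]
nut_1_seat 0.68 [ 0.472 -0.217  0.037]
nut_1_seat 0.58 [ 0.47  -0.214  0.002]
beaker 0.79 [ 0.678 -0.097  0.002]
bottle 0.56 [ 0.626 -0.406 -0.001]
side {'fx': 460.4600157607356, 'fy': 460.4600157607356, 'cx': 318.50162359311753, 'cy': 232.8676068840757, 'D': array([-0.04700436,  0.        ,  0.        ,  0.        ,  0.        ]), 'xyz': array([ 0.21703255, -1.01642475,  0.63829804]), 'rotation': array([-2.08695897,  0.3192099 , -0.20906498])}
mat 0.94 [ 0.47  -0.209  0.001]
socket_red 0.64 [ 0.515  0.039 -0.001]
socket_red 0.6 [ 0.47  -0.213  0.04 ]
socket_blue 0.73 [ 0.54   0.246 -0.004]
socket_yellow 0.53 [ 0.439  0.149 -0.001]
foot_1 0.91 [ 0.415 -0.516 -0.004]
foot_1 0.9 [ 0.471 -0.215  0.   ]
foot_1 0.83 [ 0.466 -0.362  0.004]
foot_1 0.81 [ 0.399 -0.028 -0.002]
nut_1_seat 0.72 [ 0.397 -0.036  0.035]
nut_1_seat 0.69 [ 0.416 -0.512  0.036]
nut_1_seat 0.52 [ 0.474 -0.213  0.039]
beaker 0.66 [ 0.679 -0.097  0.   ]
vial 0.44 [0.5   0.408 0.003]
bottle 0.66 [ 0.625 -0.399  0.   ]
1.0
```

View both.

View pics/scene0.png

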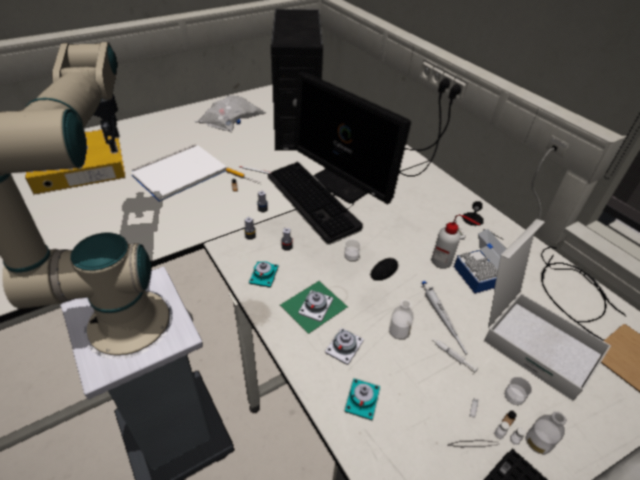

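View pics/side0.png

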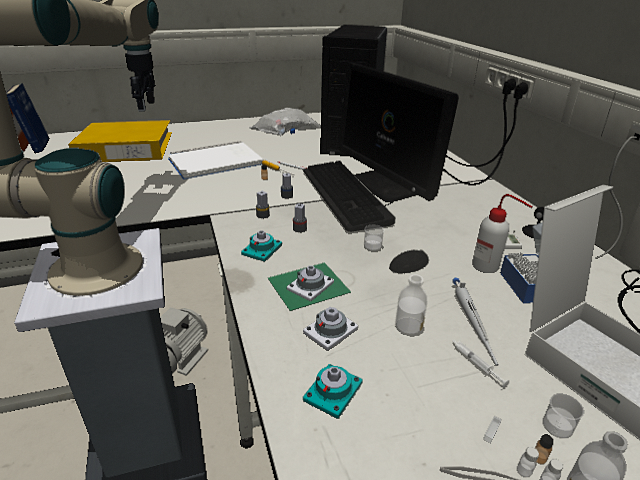

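```bash
python3 - <<'E'
from h import *
s=env.get_state(); print(s["orientation"],R.from_rotvec(s["orientation"]).as_matrix().round(2))
i=viewer.camera_info("wrist"); Rt=R.from_rotvec(s["orientation"]).as_matrix()
print("cam in tool",(Rt.T@(np.array(i["xyz"])-s["ee_pos"])).round(3),(Rt.T@rot(i)).round(2),i["fx"],i["D"])
ori=R.from_matrix(np.array([[0,1,0],[1,0,0],[0,0,-1.]])).as_rotvec()
for n,p in (("a",[.48,.15,.30]),("b",[.45,-.214,.22])):
    env.move_pose(p,ori)
    i=viewer.camera_info("wrist"); im=viewer.read_camera("wrist"); save(im,"w%s.png"%n)
    print(env.get_state()["joint_positions"],env.get_state()["time"],i["xyz"])
    for t in ["socket_red","socket_blue","socket_yellow","foot_1","nut_1_seat","vial"]:
        for d in finder.spot_point(t,"wrist"): print(t,round(d["score"],2),w(d["centre"],i).round(3),proj(w(d["centre"],i),i).round(0))
E
python3 -c "
import cv2,numpy as np
a=cv2.imread('pics/wa.png');b=cv2.imread('pics/wb.png')
cv2.imwrite('pics/wab.png',cv2.resize(np.vstack([a,b]),(450,600)))"
```

```text
[4.70647035e-01 3.10608332e+00 1.49244726e-04] [[-0.96  0.3   0.  ]
 [ 0.3   0.96  0.  ]
 [-0.    0.   -1.  ]]
cam in tool [ 0.072 -0.001 -0.143] [[-0.   -0.96 -0.28]
 [ 1.   -0.    0.  ]
 [-0.   -0.28  0.96]] 430.5320232877858 [0.00878074 0.         0.         0.         0.        ]
[ 2.31140889e-01 -1.55897772e-02  1.33420224e+00  1.69969946e-04
  1.82323953e+00  2.29343385e-01] 2.8083 [0.47945545 0.22232684 0.44245539]
socket_red 0.85 [0.521 0.046 0.001] [[359. 271.]]
socket_blue 0.92 [ 0.536  0.251 -0.002] [[380.  73.]]
socket_yellow 0.62 [ 0.441  0.149 -0.   ] [[285. 178.]]
foot_1 0.63 [ 0.401 -0.037  0.003] [[253. 339.]]
nut_1_seat 0.79 [ 0.406 -0.031  0.034] [[253. 349.]]
[-5.16171104e-01 -2.04544660e-02  1.49579642e+00  2.77164284e-04
  1.66557937e+00 -5.17584141e-01] 4.5583 [ 0.45010115 -0.14170087  0.36298659]
socket_red 0.52 [ 0.682 -0.093 -0.001] [[620.  38.]]
foot_1 0.72 [ 0.466 -0.363 -0.001] [[338. 345.]]
foot_1 0.67 [ 0.472 -0.217  0.002] [[346. 196.]]
nut_1_seat 0.86 [ 0.472 -0.217  0.038] [[350. 206.]]
vial 0.54 [ 0.469 -0.367  0.036] [[343. 372.]]
```

View pics/wab.png

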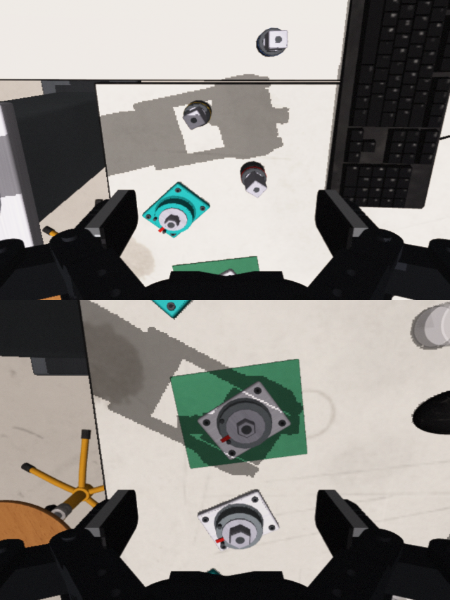

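```bash
python3 - <<'E'
import cv2,numpy as np
a=cv2.imread('pics/wa.png');b=cv2.imread('pics/wb.png')
def c(im,x,y,r=36): return cv2.resize(im[y-r:y+r,x-r:x+r],(260,260),interpolation=cv2.INTER_CUBIC)
k=640/450
z=np.zeros((260,260,3),np.uint8)
print(np.vstack([1,1]).shape)
cv2.imwrite('pics/crops.png',np.vstack([np.hstack([c(b,349,183),c(b,341,330),c(b,330,190,60)]),np.hstack([c(a,362,259),c(a,279,162),c(a,392,60)])]))
E
```

```text
(2, 1)
```

View pics/crops.png

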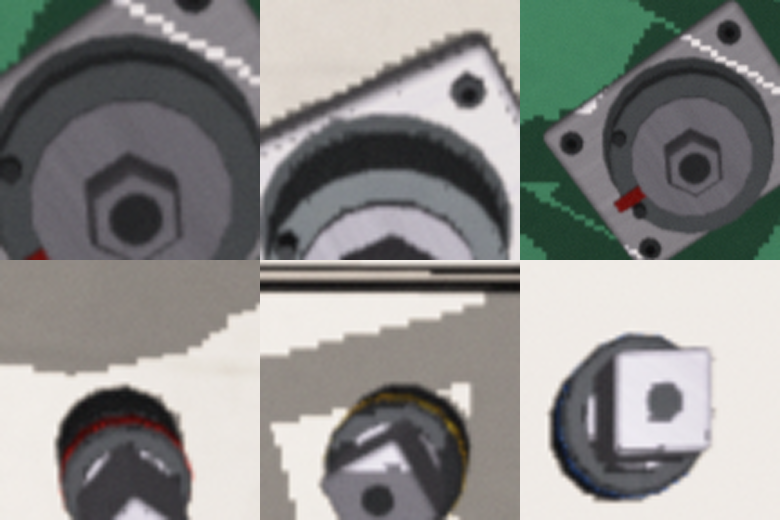

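```bash
python3 - <<'E'
from h import *
import json
ori=R.from_matrix(np.array([[0,1,0],[1,0,0],[0,0,-1.]])).as_rotvec()
out=[];meta={}
for n,c,z,tz in (("nut",[.472,-.216],.13,.053),("blue",[.537,.249],.17,.074),("red",[.521,.044],.17,.074)):
    env.move_pose([c[0],c[1]-.072,z],ori)
    i=viewer.camera_info("wrist"); im=viewer.read_camera("wrist"); save(im,"z%s.png"%n)
    t={"nut":"nut_1_seat"}.get(n,"socket_"+n)
    for d in finder.spot_point(t,"wrist"): print(t,round(d["score"],2),w(d["centre"],i).round(4))
    u=proj([c[0],c[1],tz],i)[0].round().astype(int); r=40
    x,y=max(u[0]-r,0),max(u[1]-r,0); meta[n]=dict(x=int(x),y=int(y),i={k:np.array(v).tolist() for k,v in i.items()})
    out.append(cv2.resize(im[y:y+2*r,x:x+2*r],(266,266),interpolation=cv2.INTER_CUBIC)); print(n,u,i["xyz"],env.get_state()["time"])
json.dump(meta,open("meta.json","w")); save(np.hstack(out),"close.png")
E
```

```text
nut_1_seat 0.69 [ 0.4728 -0.2188  0.0349]
nut [322 104] [ 0.47192811 -0.21619292  0.27329582] 5.5
blue [321 101] [0.53711746 0.24771204 0.31252748] 7.3167
socket_red 0.75 [ 0.5215  0.0441 -0.0008]
red [321 104] [0.52094884 0.04414078 0.3127309 ] 8.25
```

View pics/close.png

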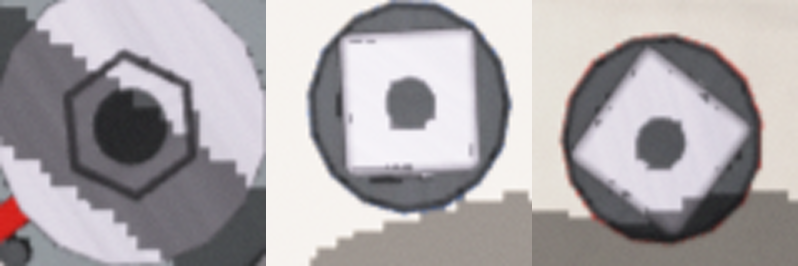

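```bash
python3 - <<'E'
from h import *
import json
M=json.load(open("meta.json")); s=266/80
P={"nut":([(124,51),(188,82),(195,157),(137,198),(74,165),(65,96)],.0475,0),"blue":([(340,36),(470,29),(478,165),(347,172)],.074,266),"red":([(647,47),(749,128),(676,231),(573,155)],.074,532)}
for n,(pts,z,ox) in P.items():
    m=M[n]; q=np.array([ray(((a-ox+.5)/s+m["x"]-.5,(b+.5)/s+m["y"]-.5),m["i"],z) for a,b in pts])[:,:2]
    c=q.mean(0); d=q-c; a=np.degrees(np.arctan2(d[:,1],d[:,0])); k=360/len(pts)
    off=0 if n=="nut" else 45
    ang=np.degrees(np.angle(np.exp(1j*np.radians((a-off)*len(pts))).mean()))/len(pts)
    print(n,c.round(4),"r",np.linalg.norm(d,axis=1).round(4),"ang mod",k,round(ang,2))
E
```

```text
nut [ 0.4717 -0.215 ] r [0.0106 0.0106 0.0108 0.0107 0.0104 0.0107] ang mod 60.0 -24.75
blue [0.5382 0.254 ] r [0.0145 0.0144 0.0147 0.0146] ang mod 90.0 3.06
red [0.52   0.0431] r [0.0144 0.0142 0.0142 0.0143] ang mod 90.0 -36.21
```

```bash
cat >> h.py <<'E'
OFF=.042; NUT=np.array([.4717,-.215])
def ori(deg):
    c,s=np.cos(np.radians(deg)),np.sin(np.radians(deg))
    return R.from_matrix(np.array([[-s,c,0],[c,s,0],[0,0,-1.]])).as_rotvec()
def st(msg=""):
    s=env.get_state(); print(msg,"t",round(s["time"],2),"p",np.round(s["ee_pos"],4),"under",round(s["ee_pos"][2]-OFF,4),"F",np.round(s["contact_force"],1),"M",np.round(s["torque"],2),"g",round(s["grip_width"],3),round(s["grasp_force"],1))
    return s
def pick(xy,deg):
    env.command_gripper(.6)
    env.move_pose([*xy,.13],ori(deg)); env.movel([*xy,OFF],vel=.12)
    env.command_gripper(0,70); st("grip"); env.movel([*xy,.15],vel=.2)
def seat(deg,xy=NUT,f=12):
    env.move_pose([*xy,.125],ori(deg)); st("above")
    h=env.movel([*xy,OFF+.037],vel=.04,force_limit=f); st("press %s"%h)
E
python3 - <<'E'
from h import *
pick([.5205,.0435],-36.2); st("lift"); seat(-24.75)
E
```

```text
grip t 10.7 p [0.5211 0.0436 0.043 ] under 0.001 F [-0.1  0.1  4.7] M [ 0.03  0.02 -0.01] g 0.247 69.1
lift t 11.39 p [0.5197 0.0435 0.1482] under 0.1062 F [ 0.3  0.  -3.3] M [ 0.08 -0.   -0.06] g 0.249 68.5
above t 12.43 p [ 0.4718 -0.2141  0.1244] under 0.0824 F [ 0.3  0.2 -2. ] M [ 0.02  0.07 -0.02] g 0.244 68.6
press True t 13.47 p [ 0.4718 -0.2146  0.0809] under 0.0389 F [-2.2  1.2  4.5] M [ 0.23  0.17 -0.02] g 0.248 69.5
```

```bash
python3 - <<'E'
from h import *
h=env.movel([*NUT,OFF+.0365],vel=.02,force_limit=10); env.pause(.3); s=st("home %s"%h)
z=s["ee_pos"][2]
for k in range(1,13):
    d=-24.75-5*k
    env.movel([*NUT,OFF+.037],vel=.02,frame=ori(d)); s=st(d)
    if abs(s["torque"][2])>.7: break
E
```

```text
home False t 14.02 p [ 0.4719 -0.2148  0.0808] under 0.0388 F [-6.8  4.3 13.6] M [1.14 1.28 0.02] g 0.244 70.8
-29.75 t 14.27 p [ 0.4723 -0.2147  0.0808] under 0.0388 F [-3.5  5.3 10. ] M [ 1.03  0.59 -0.02] g 0.25 70.1
-34.75 t 14.52 p [ 0.4724 -0.2146  0.0809] under 0.0389 F [-1.8  5.3  9.8] M [ 1.14  0.57 -0.05] g 0.247 70.1
-39.75 t 14.77 p [ 0.4724 -0.2145  0.0809] under 0.0389 F [-2.5  5.7  9.9] M [1.23 0.56 0.02] g 0.247 70.1
-44.75 t 15.02 p [ 0.4724 -0.2146  0.0808] under 0.0388 F [-2.7  5.7  9.5] M [1.13 0.5  0.01] g 0.247 70.1
-49.75 t 15.27 p [ 0.4725 -0.2146  0.0808] under 0.0388 F [-2.3  6.   9.5] M [1.11 0.49 0.01] g 0.246 70.1
-54.75 t 15.52 p [ 0.4725 -0.2147  0.0808] under 0.0388 F [-3.3  5.1  9.1] M [1.04 0.49 0.03] g 0.244 70.1
-59.75 t 15.77 p [ 0.4725 -0.2147  0.0809] under 0.0389 F [-1.6  5.   9.1] M [ 1.03  0.36 -0.01] g 0.242 70.0
-64.75 t 16.02 p [ 0.4725 -0.2148  0.0809] under 0.0389 F [-2.4  4.9  8.2] M [0.92 0.41 0.03] g 0.243 70.0
-69.75 t 16.27 p [ 0.4726 -0.2148  0.0809] under 0.0389 F [-1.2  4.4  8.9] M [ 0.93  0.39 -0.02] g 0.249 70.0
-74.75 t 16.52 p [ 0.4725 -0.2149  0.0808] under 0.0388 F [-1.1  4.6  8.3] M [ 0.86  0.44 -0.01] g 0.247 70.0
-79.75 t 16.77 p [ 0.4726 -0.2149  0.0809] under 0.0389 F [-2.4  4.5  7.8] M [ 0.8   0.36 -0.07] g 0.242 70.0
-84.75 t 17.02 p [ 0.4726 -0.215   0.0809] under 0.0389 F [-1.1  2.7  8.5] M [ 0.73  0.37 -0.01] g 0.244 70.0
```

```bash
python3 - <<'E'
from h import *
print(R.from_rotvec(env.get_state()["orientation"]).as_matrix().round(2)[:2,1])
env.movel([*NUT,.15],vel=.15)
p=[.5205,.0435]
env.move_pose([*p,.10],ori(-36.2)); h=env.movel([*p,.041],vel=.04,force_limit=6); env.pause(.15);st("down %s"%h)
env.command_gripper(.55); env.movel([*p,.16],vel=.15)
env.move_pose([NUT[0],NUT[1]-.072,.13],ori(0))
i=viewer.camera_info("wrist"); im=viewer.read_camera("wrist"); save(im,"znut2.png")
import json; m=json.load(open("meta.json"))["nut"]; a=cv2.cvtColor(cv2.imread("pics/znut.png"),cv2.COLOR_BGR2RGB)
x,y=m["x"]-20,m["y"]-20; cr=lambda q:cv2.resize(q[y:y+120,x:x+120],(390,390),interpolation=cv2.INTER_CUBIC)
save(np.hstack([cr(a),cr(im)]),"cmp.png"); print(x,y); st()
E
```

```text
[ 0.09 -1.  ]
down True t 20.14 p [0.5205 0.0436 0.0433] under 0.0013 F [-0.9 -0.1  5. ] M [-0.07  0.21 -0.07] g 0.241 75.4
262 44
 t 22.77 p [ 0.4721 -0.2861  0.1299] under 0.0879 F [-0.1 -0.2  0.4] M [-0.05 -0.04  0.  ] g 0.55 0.0
```

View pics/cmp.png

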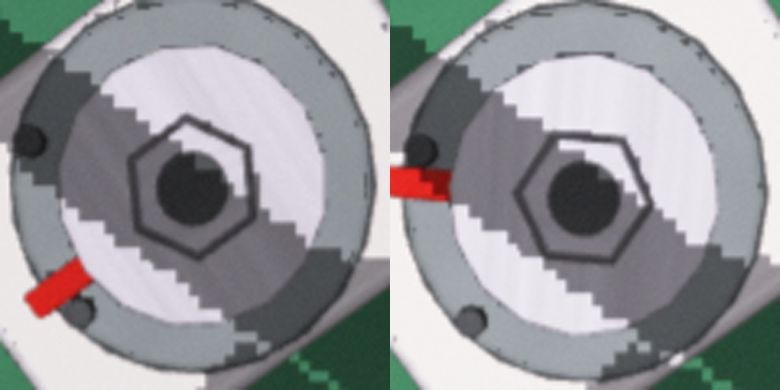

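The red socket dropped fully down, then turned 60° with no torque, and the nut only dragged round to its stop. The pointer went from lower left (55,288) to upper left (415,185). So red is the loose one and goes back on the desk. Next I try blue, which first has to turn the nut back.

```bash
python3 - <<'E'
from h import *
env.movel([NUT[0],NUT[1]-.072,.16],vel=.15)
pick([.538,.252],3.06); st("lift"); seat(-4)
s=env.get_state()
if s["ee_pos"][2]>.086:
    env.movel([*NUT,.115],vel=.1); seat(26)
E
```

```text
grip t 26.56 p [0.5386 0.2523 0.0431] under 0.0011 F [-0.5 -0.4  4.5] M [-0.02  0.08 -0.01] g 0.246 69.0
lift t 27.25 p [0.5373 0.2517 0.1481] under 0.1061 F [ 0.1 -0.  -2.7] M [-0.05 -0.03 -0.05] g 0.244 68.4
above t 28.98 p [ 0.4721 -0.2143  0.125 ] under 0.083 F [ 1.   0.3 -1.1] M [-0.01 -0.05  0.05] g 0.247 68.4
press True t 30.01 p [ 0.4715 -0.2149  0.0811] under 0.0391 F [-2.1  0.6  4.3] M [0.14 0.32 0.01] g 0.25 69.1
```

```bash
python3 - <<'E'
from h import *
env.pause(.1); s=st("home")
for k in range(1,12):
    d=-4+4*k
    env.movel([*NUT,OFF+.038],vel=.02,frame=ori(d)); s=st(d)
    if abs(s["torque"][2])>.5: break
E
```

```text
home t 30.11 p [ 0.4715 -0.2149  0.081 ] under 0.039 F [-0.2  1.1  6.2] M [ 0.15  0.26 -0.  ] g 0.249 69.1
0 t 30.36 p [ 0.4722 -0.2153  0.0811] under 0.0391 F [-0.9  0.9  5.8] M [0.17 0.27 0.01] g 0.247 69.2
4 t 30.61 p [ 0.4724 -0.2154  0.0811] under 0.0391 F [-0.1  0.4  6.2] M [0.1  0.13 0.04] g 0.245 69.2
8 t 30.86 p [ 0.4724 -0.2154  0.0811] under 0.0391 F [-0.6 -0.   5.4] M [0.03 0.05 0.  ] g 0.243 69.3
12 t 31.11 p [ 0.4725 -0.2154  0.0811] under 0.0391 F [-0.2 -0.2  5.2] M [0.09 0.05 0.03] g 0.245 69.3
16 t 31.36 p [ 0.4725 -0.2154  0.0811] under 0.0391 F [-0.6  0.8  4.4] M [ 0.04  0.05 -0.01] g 0.243 69.3
20 t 31.61 p [ 0.4725 -0.2154  0.0811] under 0.0391 F [0.7 0.5 5.2] M [ 0.    0.01 -0.01] g 0.245 69.3
24 t 31.86 p [ 0.4725 -0.2154  0.081 ] under 0.039 F [ 0.4 -0.6  4.7] M [ 0.07 -0.03  0.02] g 0.244 69.3
28 t 32.11 p [ 0.4725 -0.2154  0.081 ] under 0.039 F [-0.  -0.2  5. ] M [ 0.06 -0.05  0.02] g 0.248 69.3
32 t 32.36 p [ 0.4725 -0.2154  0.0811] under 0.0391 F [-0.1 -0.   4.9] M [ 0.05 -0.03 -0.02] g 0.247 69.3
36 t 32.61 p [ 0.4725 -0.2154  0.0811] under 0.0391 F [ 0.1 -0.2  6.6] M [-0.    0.    0.01] g 0.245 69.3
40 t 32.86 p [ 0.4725 -0.2154  0.0811] under 0.0391 F [0.3 0.3 3.8] M [ 0.03 -0.01  0.01] g 0.243 69.3
```

```bash
cat >> h.py <<'E'
def pointer(im,i,c=(.4725,-.2154)):
    h=cv2.cvtColor(im,cv2.COLOR_RGB2HSV).astype(int)
    m=((h[...,0]<8)|(h[...,0]>172))&(h[...,1]>130)&(h[...,2]>60)
    ys,xs=np.nonzero(m); u=proj([*c,.037],i)[0]
    k=np.hypot(xs-u[0],ys-u[1])<70
    q=[ray((x,y),i,.037)[:2]-c for x,y in zip(xs[k],ys[k])]
    q=np.array([v for v in q if .015<np.linalg.norm(v)<.04])
    return (len(q),np.degrees(np.arctan2(*q.mean(0)[::-1])).round(1)%360,np.linalg.norm(q.mean(0)).round(3)) if len(q) else None
E
python3 - <<'E'
from h import *
print("side0",pointer(cv2.cvtColor(cv2.imread("pics/side0.png"),cv2.COLOR_BGR2RGB),viewer.camera_info("side")))
for c in("side","wrist"):
    i=viewer.camera_info(c); im=viewer.read_camera(c); save(im,c+"3.png"); print(c,pointer(im,i))
print(env.get_state()["joint_torque"])
E
```

```text
side0 (7, np.float64(215.0), np.float64(0.031))
side (9, np.float64(177.6), np.float64(0.029))
wrist (219, np.float64(174.3), np.float64(0.028))
[-1.32648409e-01 -3.63707006e+01 -3.10198009e+01 -6.26492500e-02
 -1.66113605e-02  1.13073149e-02]
```

Blue turned 44° anticlockwise and the pointer stayed at about 176°, so blue spins loosely. It goes back upright, and red gets a proper check by watching the pointer.

```bash
cat >> h.py <<'E'
def wp():
    i=viewer.camera_info("wrist"); return pointer(viewer.read_camera("wrist"),i)
def place(p,deg):
    env.move_pose([*p,.10],ori(deg)); h=env.movel([*p,.041],vel=.04,force_limit=6); env.pause(.15); st("down %s"%h)
    env.command_gripper(.55); env.movel([*p,.14],vel=.2)
E
python3 - <<'E'
from h import *
env.movel([*NUT,.15],vel=.2); print(wp())
place([.538,.252],3.06)
pick([.5205,.0435],-36.2); seat(-4.75); print(wp())
if env.get_state()["ee_pos"][2]<.084:
    for k in range(1,5):
        env.movel([*NUT,OFF+.038],vel=.02,frame=ori(-4.75+5*k)); st(k); print(wp())
E
```

```text
(150, np.float64(174.1), np.float64(0.028))
down True t 36.7 p [0.5379 0.252  0.0431] under 0.0011 F [-1.1  0.5  5.4] M [-0.09  0.08 -0.04] g 0.243 69.5
grip t 40.04 p [0.5211 0.0435 0.043 ] under 0.001 F [-0.4  0.2  5.2] M [0.02 0.08 0.04] g 0.248 69.1
above t 41.77 p [ 0.4716 -0.2142  0.1242] under 0.0822 F [ 0.2 -0.2 -1.5] M [-0.03 -0.02 -0.05] g 0.245 68.5
press True t 42.81 p [ 0.4715 -0.2149  0.0809] under 0.0389 F [-2.2  0.2  4.1] M [ 0.14  0.28 -0.03] g 0.246 69.5
(303, np.float64(175.4), np.float64(0.02))
1 t 43.11 p [ 0.4722 -0.215   0.0809] under 0.0389 F [-0.6  3.2  5.6] M [0.51 0.29 0.03] g 0.245 69.5
(300, np.float64(175.9), np.float64(0.018))
2 t 43.41 p [ 0.4721 -0.2147  0.0809] under 0.0389 F [-1.6  3.2  6.6] M [0.74 0.38 0.02] g 0.248 69.7
(306, np.float64(175.8), np.float64(0.018))
3 t 43.71 p [ 0.472  -0.2147  0.0809] under 0.0389 F [-1.3  3.2  6.6] M [0.76 0.43 0.04] g 0.243 69.7
(327, np.float64(178.4), np.float64(0.019))
4 t 44.01 p [ 0.472  -0.2147  0.0809] under 0.0389 F [-2.9  4.6  5.9] M [0.8  0.41 0.01] g 0.246 69.7
(332, np.float64(182.6), np.float64(0.019))
```

```bash
sed -i 's/if \.015</if .0235</' h.py; python3 - <<'E'
from h import *
print(wp())
for d in (10,4,-1,-5,-9,-13,-17):
    env.movel([*NUT,OFF+.037],vel=.02,frame=ori(d)); s=st(d); print(wp(), np.round(s["joint_torque"][5],3))
i=viewer.camera_info("wrist"); im=viewer.read_camera("wrist"); u=proj([*NUT,.037],i)[0].astype(int); print(u)
r=90; y=max(u[1]-r,0); save(cv2.resize(im[y:y+2*r,u[0]-r:u[0]+r],(540,540)),"fin.png")
E
```

```text
(201, np.float64(182.0), np.float64(0.028))
10 t 44.36 p [ 0.4722 -0.215   0.0808] under 0.0388 F [-3.2  3.4 12.8] M [ 0.85  0.79 -0.11] g 0.246 70.4
(195, np.float64(181.9), np.float64(0.028)) 0.113
4 t 44.67 p [ 0.4724 -0.2152  0.0808] under 0.0388 F [-3.3  2.3 10.3] M [ 0.61  0.59 -0.11] g 0.244 70.3
(199, np.float64(181.6), np.float64(0.028)) 0.131
-1 t 44.97 p [ 0.4723 -0.2152  0.0809] under 0.0389 F [-4.6  3.5 11.9] M [ 0.69  0.83 -0.03] g 0.247 70.4
(201, np.float64(181.6), np.float64(0.028)) 0.166
-5 t 45.27 p [ 0.4721 -0.215   0.0808] under 0.0388 F [-4.2  4.1 11.8] M [ 0.81  0.94 -0.01] g 0.246 70.5
(200, np.float64(181.6), np.float64(0.028)) 0.135
-9 t 45.57 p [ 0.4721 -0.2149  0.0808] under 0.0388 F [-5.   4.2 12.4] M [0.83 1.05 0.05] g 0.246 70.5
(198, np.float64(180.4), np.float64(0.028)) 0.154
-13 t 45.87 p [ 0.4721 -0.2149  0.0808] under 0.0388 F [-4.8  4.9 12.2] M [ 0.93  1.   -0.04] g 0.246 70.5
(198, np.float64(176.9), np.float64(0.028)) 0.153
-17 t 46.17 p [ 0.4721 -0.2149  0.0809] under 0.0389 F [-5.4  4.4 11.7] M [ 0.95  1.   -0.01] g 0.24 70.5
(178, np.float64(174.3), np.float64(0.028)) 0.168
[320 265]
```

View pics/fin.png

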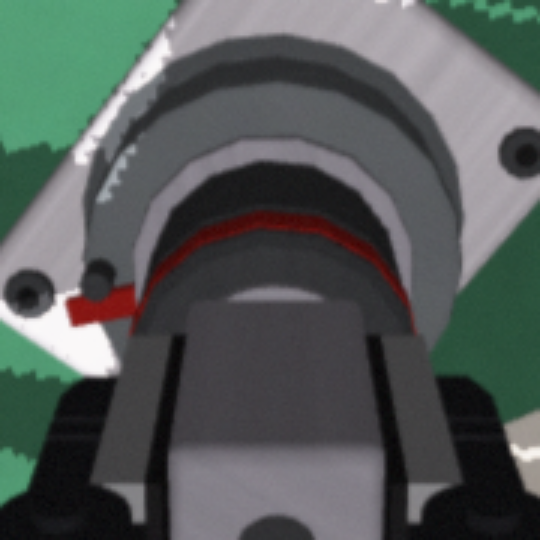

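The picture shows the red pointer hard against the upper-left stop pin (about 95,285), the red socket gripped and seated. I'll do a quick check on the blue socket, then hand in.

```bash
python3 - <<'E'
from h import *
env.movel([*NUT,OFF+.037],vel=.02,frame=ori(-19)); env.pause(.3); st(); print(wp())
im=viewer.read_camera("side"); i=viewer.camera_info("side")
for t in("socket_blue","socket_yellow"):
    for d in finder.spot_point(t,"side"): print(t,round(d["score"],2),w(d["centre"],i).round(3))
u=proj([.49,.2,.03],i)[0].astype(int); save(cv2.resize(im[u[1]-50:u[1]+50,u[0]-50:u[0]+50],(400,400)),"chk.png")
E
```

```text
t 46.82 p [ 0.4721 -0.2149  0.0808] under 0.0388 F [-5.9  5.3 13.5] M [0.87 0.99 0.15] g 0.249 70.5
(178, np.float64(174.3), np.float64(0.028))
socket_blue 0.55 [ 0.536  0.249 -0.001]
socket_yellow 0.71 [0.441 0.149 0.001]
```

View pics/chk.png

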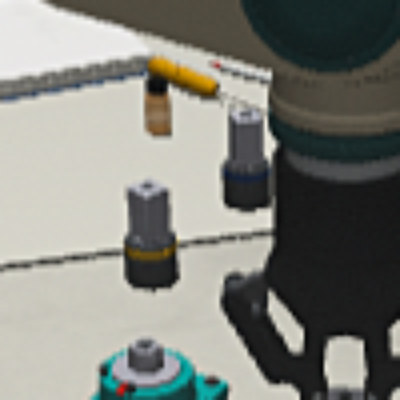

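Blue (245,160) and yellow (150,235) both stand upright on the desk.

```bash
python3 -c "
from h import *
print(env.job_done())"
```

```text
the job is handed in; nothing more can be done
None
```

Job handed in: red is the fitting socket. It is still gripped and fully home, and the nut's pointer is against its clockwise stop; blue spun loosely and was stood back upright, and yellow was never tried because red already fitted.

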